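Start up the blind-drive test set

ROBOT

A 7-joint arm with a two-finger parallel gripper is mounted at the origin on a cart in front of the work surface, level with it; the furniture and walls round the work are solid. World frame = base frame: x ahead of the robot, y to its left, z up, the work surface at z = 0. Lengths are in m, angles in rad, forces in N, time in s.
With the tool pointing down it reaches from about 0.425 to 0.875 m from the base axis. Payload 4.7 kg.
Tool frame: the origin (TCP) lies at the very end of the fingers, on their centre line; the grasp point (between the pads) lies 19 mm behind it; z points along the fingers, y is the line along which they close (so a half turn about z gives the same grasp; the last joint's range is limited). The gripper opens to 87 mm and grips with 3 to 60 N. Pads are 19 mm wide; open, the fingers measure 117 mm over their backs; the gripper's body (75 mm by 190 mm) begins 51 mm behind the grasp point.
Start: joints at [-1.186, 0.321, -0.07, 1.45, 0.023, 1.371, -0.057], TCP at [0.236, 0.606, 0.223] pointing down, gripper open.
Joint ranges: [-2.86, 2.86], [-0.3, 2.09], [-1.38, 1.24], [0.06, 2.45], [-1.56, 4.7], [0.09, 2.05], [-2.69, 2.69]. Speed limits (rad/s): [2.57, 2.57, 3.14, 3.14, 3.14, 3.14, 3.14].

INTERFACE

Orientations are given as a rotation vector (axis times angle).
In Python, from bench import get_state, get_image, get_calibration, close_job gives the robot as it stands.
- The arm moves only by the shell command python3 -m crank 'ROWS' [FORCE]. ROWS is JSON, a list of rows, each a list of 5 numbers: the opening, from 0 (shut) to 1 (fully open), then the shift along the world's x, y, z in units of 0.2 m (1.0 is 0.2 m), then the turn about the world's z in units of 2 pi rad (1.0 is 2 pi rad). A call has 1 to 5 rows; each row is the pose to reach, as a shift and turn from the pose commanded when the call began, turning the shorter way round; what a row does not reach only later rows make up. A row lasts 1/8 s, in which the tool goes at most 62.5 mm and 10.7 degrees, less where a joint would pass 70% of its speed; a pose out of reach is approached as far as the arm can. A call with a number of a shift or a turn outside -1 to 1 is refused whole. A call with a gripper value outside its range is refused whole. The fingers move at their own pace and stop on an object; FORCE is the grip in N (left out, the last holds). Time passes only in rows, so rows that repeat a pose let the fingers close. It gives the time, the measured TCP pose, the force, the opening and the grip force at its end, in the units of the state.
- get_state(): the state, without advancing time (a new reading comes with each control period).
- get_image(name): name is "scene" or "top" or "wrist"; returns the picture (384x512x3 uint8, red, green, blue); there is no depth.
- get_calibration(name): a dict with "fovy" (degrees; the focal length in pixels is half the picture's height over the tangent of half this angle, whatever the lens; pixels are square), "cx", "cy" (the principal point, pixels), "R" (3x3) and "t" (3): a world point X has camera coordinates R X + t. Camera axes: x right, y down, z forward; pixel columns grow to the right and rows downward; lengths in m; the calibration is good to about 2 mm. A picture is of the moment at which its call begins: read the wrist's pose just before it. get_calibration takes no time and is no camera call; for the wrist camera it gives the pose at the moment of the call.
- close_job(): hands the job in; it is judged then, once.
The state is a dict: "time": time; "joint_positions": joint angles; "qd": joint speeds; "joint_torque": joint torques, N m; "position": TCP position; "tool_rot": TCP orientation; "ft_force": force on the tool from outside, world axes, zero at the start; "torque": the same for the moment, N m; "grip_width": opening from 0.0 (shut) to 1.0 (fully open); "grip_force": force on a finger pad.
Only numpy, scipy, OpenCV 4.12 (cv2) and the standard library are available. Lean on these libraries where they do the work, as an engineer would, in place of code of your own. Each camera call takes 0.05 s, during which the arm holds its last target. There are 200 camera calls.

TASK

Start the blind-drive test set with the closed fingertips: first tip the white rocker fully over by pressing its raised end with the blue dot, then push the yellow key fully down, and then the green key fully down, so that all three stay that way. Keep to that order and leave the red key up. Pick nothing up, and leave the chain drive and the other loose things where they are.

Things in the scene. Friction and masses are not known exactly. Their poses are not given: they have to be found in the camera images.
- test_set: fixed grey case with aluminium top, 172 mm deep (x), 270 mm wide (y), 40 mm high; origin at the centre of its underside, x pointing away from its front, z up. Along its front edge (46 mm in front of the centre) stand four black switch modules (72x58 mm) in a row, 64 mm apart, in any order: one white rocker and a yellow, a green and a red round key. Module tops are 48 mm above the bench; no part of the set stands higher than 70 mm
- power_rocker (a joint): angle of the white power rocker: 0 = off (start: the near end, with the blue dot, stands raised and the far end is sunk), 0.4 rad = fully over, on (the near end sunk, the far end raised). No spring: about 3 N on the near end tips it, and it stays where it is left
- power_rocker_press (a point): the blue dot on the top face of the rocker's near end, where to press; the rocker is 60 mm long (along the test set's x) and 28 mm wide, with its pivot about 20 mm beyond this dot along the set's x and 59 mm above the bench; the dot lies about 67 mm above the bench when off and about 59 mm when on, moving with the rocker; pressed straight down
- yellow_key (a joint): travel of the yellow key, a round push key: 0 = up (start), 0.009 m = fully down. No spring: it moves with about 4 N of push and stays where it is left, down or part-way
- yellow_key_top (a point): centre of the top of the yellow key's cap (30 mm across; top about 66 mm above the bench and 16 mm proud of its steel collar when up, 57 mm and 7 mm when fully down); it moves with the key; pressed straight down
- green_key (a joint): travel of the green key, a round push key: 0 = up (start), 0.009 m = fully down. No spring: it moves with about 4 N of push and stays where it is left, down or part-way
- green_key_top (a point): centre of the top of the green key's cap (30 mm across; top about 66 mm above the bench and 16 mm proud of its steel collar when up, 57 mm and 7 mm when fully down); it moves with the key; pressed straight down
- red_key (a joint): travel of the red key, a round push key: 0 = up (start), 0.009 m = fully down. No spring: it moves with about 4 N of push and stays where it is left, down or part-way
- red_key_top (a point): centre of the top of the red key's cap (30 mm across; top about 66 mm above the bench and 16 mm proud of its steel collar when up, 57 mm and 7 mm when fully down); it moves with the key; pressed straight down
- chain_drive: beige round chain-drive housing, 58x48x15 mm, lying loose on the rubber rest on the rear left of the test set (its underside 46 mm above the bench); origin at the centre of its underside
- marker: black marker pen, 149x13x14 mm, lying on the bench in front of the test set; origin at the centre of its underside
- end_cap: white tube end cap, 45 mm across, 26 mm high, standing on the bench left of the test set; origin at the centre of its underside
- green_tape: roll of green tape, 94 mm across, 48 mm high, on the bench right of the test set; origin at the centre of its underside
- bracket: white L-shaped blind bracket, 35x48x57 mm, standing on the bench behind the test set; origin at the centre of its underside

How it is judged:
On the way, in this order (a step that is already met when the one before it is completed fails the run):
1. the white rocker is tipped over to on (value of joint power_rocker above 0.33 rad), for 0.1 s.
2. the yellow key is pushed down (value of joint yellow_key above 0.007 m), for 0.1 s.
3. the green key is pushed down (value of joint green_key above 0.007 m), for 0.1 s.
At the end, for the whole second after the job is handed in: the rocker is over to on (beyond 0.33 of 0.4 rad), the yellow and green keys are down (beyond 7 of 9 mm), the red key is up (within 3 mm), and the five loose things are within 20 mm of where they started (value of joint power_rocker above 0.33 rad and value of joint each of yellow_key, green_key above 0.007 m and value of joint red_key below 0.003 m and distance of each of chain_drive, marker, end_cap, green_tape, bracket from where it was at the start of the episode below 0.02 m); the robot touches nothing.
It fails at once if a key is pushed (3 mm) before the rocker is on (value of joint any of yellow_key, green_key above 0.003 m and value of joint power_rocker below 0.3 rad).
It fails at once if the green key is pushed (3 mm) before the yellow key is down (value of joint green_key above 0.003 m and value of joint yellow_key below 0.0065 m).
It fails at once if the red key is pushed (3 mm) (value of joint red_key above 0.003 m).
It fails at once if a loose thing is shifted or lifted by more than 20 mm (distance of any of chain_drive, marker, end_cap, green_tape, bracket from where it was at the start of the episode above 0.02 m).
It also fails if it takes over 35 s, if anything falls off the work surface, if the arm or the gripper's body presses on something with over 40 N, if the wrist force passes 120 N, or if a joint passes its speed limit or range.

## Working session

There is one attempt and no reset: what is moved stays moved. The work goes in short steps, Python scripts to look and compute and a shell command to move; the robot and the scene stay as the last step left them, time stands still between calls to the robot, and variables do not carry over. Pictures are saved under pics/ and viewed, at most 10 in all, crops included, and the job is handed in when it is done.

```bash
mkdir -p pics; python3 - <<'E'
from bench import *
import cv2,numpy as np
for n in("top","scene"):
    im=get_image(n);cv2.imwrite(f"pics/{n}0.png",im[:,:,::-1]);c=get_calibration(n);print(n,{k:np.round(v,3).tolist() for k,v in c.items()})
s=get_state();print(s["time"],s["position"],s["tool_rot"],s["ft_force"])
E
```

```text
top {'fovy': 50.751, 'cx': 257.307, 'cy': 198.803, 'R': [[-0.003, -1.0, 0.006], [-0.996, 0.003, -0.084], [0.084, -0.006, -0.996]], 't': [0.05, 0.557, 0.871]}
scene {'fovy': 56.053, 'cx': 257.683, 'cy': 190.575, 'R': [[0.825, -0.565, -0.014], [-0.362, -0.509, -0.781], [0.434, 0.65, -0.624]], 't': [-0.427, 0.274, 0.601]}
0.1 [0.23540064 0.60533964 0.22156044] [-5.79046827e-01 -3.08754697e+00  2.72703527e-03] [-0.00595323  0.01602264  0.14662975]
```

View pics/top0.png

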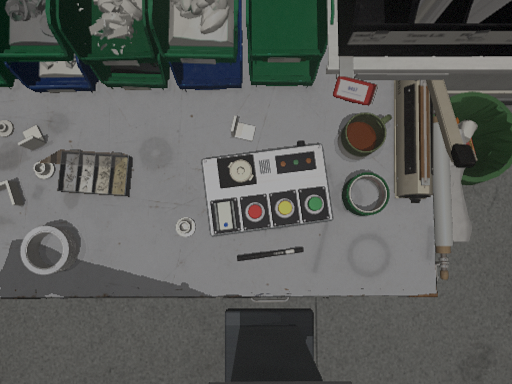

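View pics/scene0.png

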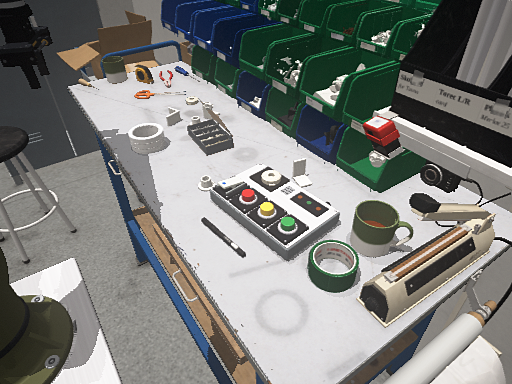

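The top view shows, left to right, the rocker (224,215), red key (255,211), yellow key (285,208) and green key (315,204). I'll enlarge it to get better positions.

```bash
python3 - <<'E'
import cv2
im=cv2.imread("pics/top0.png")[180:240,200:340];cv2.imwrite("pics/crop.png",cv2.resize(im,(784,336),interpolation=cv2.INTER_CUBIC))
E
cat > loc.py <<'E'
import numpy as np
from bench import get_calibration
def ray(n,u,v,z,c=None):
    c=c or get_calibration(n);f=192/np.tan(np.radians(c["fovy"]/2));R=np.array(c["R"]);t=np.array(c["t"])
    d=R.T@[(u-c["cx"])/f,(v-c["cy"])/f,1];o=-R.T@t
    return o+d*(z-o[2])/d[2]
E
```

```text
(no output)
```

View pics/crop.png

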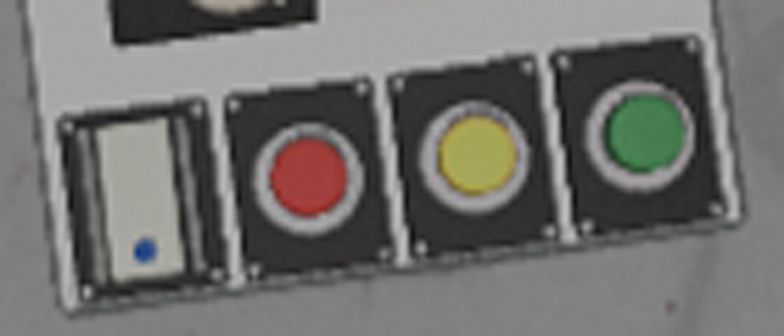

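The crop (5.6x) shows the blue dot at (145,250), and the caps at red (309,177), yellow (477,154) and green (645,132).

```bash
python3 - <<'E'
from loc import *
for n,u,v,z in(("dot",145,250,.067),("red",309,177,.066),("yel",477,154,.066),("grn",645,132,.066)):
    print(n,ray("top",200+(u+.5)/5.6-.5,180+(v+.5)/5.6-.5,z).round(4))
from scipy.spatial.transform import Rotation as R
from bench import get_state
print(R.from_rotvec(get_state()["tool_rot"]).as_matrix().round(3))
E
```

```text
dot [0.5003 0.1149 0.067 ]
red [0.5274 0.0537 0.066 ]
yel [ 0.5358 -0.0093  0.066 ]
grn [ 0.5439 -0.0725  0.066 ]
[[-0.932  0.362 -0.001]
 [ 0.362  0.932 -0.002]
 [-0.    -0.002 -1.   ]]
```

```bash
python3 -m crank '[[0,0.5,-0.9,0,0.08],[0,0.5,-0.9,0,0.08],[0,0.5,-0.9,0,0.08],[0,0.5,-0.9,0,0.08]]' 20; python3 -m crank '[[0,0.5,-0.9,0,0],[0,0.5,-0.9,0,0],[0,0.5,-0.9,0,0],[0,0.5,-0.9,0,0]]'; python3 -m crank '[[0,0.3,-0.65,-0.3,0],[0,0.3,-0.65,-0.3,0],[0,0.3,-0.65,-0.3,0],[0,0.3,-0.65,-0.3,0],[0,0.3,-0.65,-0.3,0]]'
python3 - <<'E'
from bench import *
import cv2
import numpy as np
s=get_state();print(s["time"],s["position"],s["tool_rot"],s["grip_width"],s["ft_force"])
c=get_calibration("wrist");print({k:np.round(v,3).tolist() for k,v in c.items()})
im=get_image("wrist");cv2.imwrite("pics/w1.png",im[:,:,::-1])
E
```

```text
time: 0.6
position: [0.3385, 0.4215, 0.2224]
tool_rot: [-0.197, 3.135, -0.002]
ft_force: [-0.0, -0.1, 0.3]
grip_width: 0.631
grip_force: 0.0
time: 1.1
position: [0.4374, 0.2421, 0.2225]
tool_rot: [-0.197, 3.135, -0.001]
ft_force: [0.1, 0.3, 0.2]
grip_width: 0.172
grip_force: 0.0
time: 1.72
position: [0.4952, 0.118, 0.1627]
tool_rot: [0.21, -3.134, -0.002]
ft_force: [-0.7, 0.2, -0.7]
grip_width: 0.005
grip_force: 0.0
1.725 [0.49522463 0.11802261 0.16270299] [ 2.10482502e-01 -3.13441021e+00 -1.61865619e-03] 0.005317972534384985 [-0.69005531  0.24870747 -0.6713926 ]
{'fovy': 70.339, 'cx': 252.94, 'cy': 190.489, 'R': [[-0.134, 0.991, 0.001], [0.947, 0.127, 0.296], [0.293, 0.041, -0.955]], 't': [-0.051, -0.503, 0.183]}
```

View pics/w1.png

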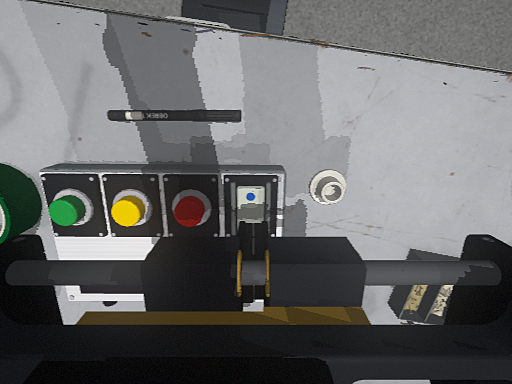

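The wrist view shows the dot at (250.5,196.5), and the cap tops at red (189,209), yellow (126,211) and green (63,210).

```bash
python3 - <<'E'
from loc import *
for n,u,v,z in(("dot",250.5,196.5,.067),("red",189,209,.066),("yel",126,211,.066),("grn",63,210,.066)):
    print(n,ray("wrist",u,v,z).round(4))
E
```

```text
dot [0.5007 0.1166 0.067 ]
red [0.5227 0.0567 0.066 ]
yel [ 0.5334 -0.0065  0.066 ]
grn [ 0.5409 -0.0698  0.066 ]
```

```bash
python3 -m crank '[[0,0.01,-0.012,-0.43,0],[0,0.01,-0.012,-0.43,0],[0,0.01,-0.012,-0.43,0]]';  python3 -m crank '[[0,0,0,-0.02,0],[0,0,0,-0.04,0],[0,0,0,-0.055,0],[0,0,0,-0.07,0],[0,0,0,-0.07,0]]'
```

```text
time: 2.15
position: [0.4958, 0.1148, 0.0752]
tool_rot: [0.211, -3.131, 0.001]
ft_force: [-0.8, 0.3, 0.2]
grip_width: 0.006
grip_force: 0.0
time: 2.78
position: [0.4974, 0.1138, 0.0627]
tool_rot: [0.207, -3.135, -0.001]
ft_force: [-2.1, 0.3, 3.1]
grip_width: 0.007
grip_force: 1.3
```

```bash
python3 -m crank '[[0,0,0,-0.01,0],[0,0,0,-0.02,0],[0,0,0,-0.03,0],[0,0,0,-0.03,0]]';  python3 -m crank '[[0,0,0,-0.01,0],[0,0,0,-0.01,0]]'
```

```text
time: 3.28
position: [0.4975, 0.1138, 0.0598]
tool_rot: [0.207, -3.134, -0.002]
ft_force: [-11.2, -0.9, 26.5]
grip_width: 0.004
grip_force: 14.4
time: 3.52
position: [0.4975, 0.1138, 0.0595]
tool_rot: [0.207, -3.134, -0.003]
ft_force: [-17.4, -2.1, 39.3]
grip_width: 0.006
grip_force: 20.9
```

```bash
python3 -m crank '[[0,0,0,0.25,0],[0,0,0,0.25,0],[0,0.185,-0.61,0.25,0],[0,0.185,-0.61,0.25,0],[0,0.185,-0.61,0.25,0]]'
python3 - <<'E'
from bench import *
import cv2
s=get_state();print(s["position"])
a=get_image("wrist")[120:260,0:400,::-1];b=get_image("top")[180:240,200:340,::-1]
cv2.imwrite("pics/c2.png",cv2.vconcat([cv2.resize(a,(700,245)),cv2.resize(b,(700,300),interpolation=2)]))
E
```

```text
time: 4.15
position: [0.535, -0.0154, 0.1039]
tool_rot: [-0.192, 3.136, -0.006]
ft_force: [0.6, 0.4, -0.5]
grip_width: 0.004
grip_force: 0.0
[ 0.53500237 -0.01540961  0.10388498]
```

View pics/c2.png

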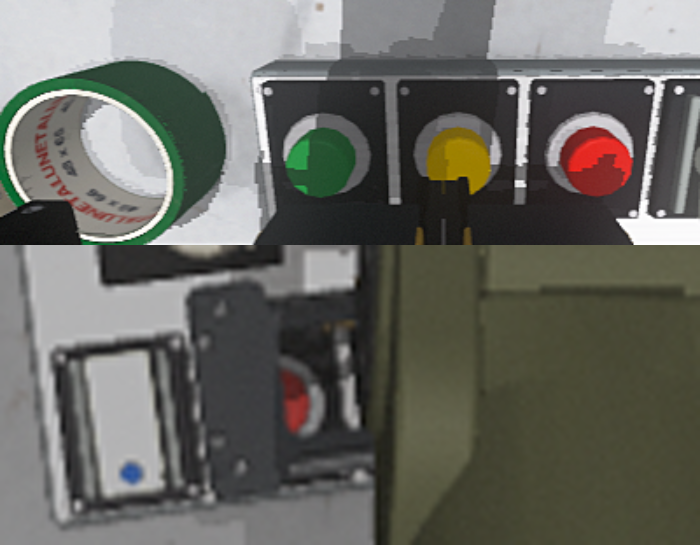

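The rocker reached its stop at 39 N, and the dot has shifted in the image the way it should. Descending over yellow.

```bash
python3 -m crank '[[0,0,0,-0.14,0],[0,0,0,-0.14,0],[0,0,0,-0.14,0]]'
```

```text
time: 4.62
position: [0.5346, -0.0074, 0.0768]
tool_rot: [-0.21, 3.135, 0.0]
ft_force: [0.2, 0.0, 0.7]
grip_width: 0.006
grip_force: 0.0
```

Centred over yellow. Press down about 20 mm, slowly.

```bash
python3 -m crank '[[0,0,0,-0.04,0],[0,0,0,-0.06,0],[0,0,0,-0.08,0],[0,0,0,-0.1,0],[0,0,0,-0.1,0]]'; python3 -m crank '[[0,0,0,-0.01,0],[0,0,0,-0.01,0]]'
```

```text
time: 5.25
position: [0.5351, -0.0081, 0.0579]
tool_rot: [-0.207, 3.134, 0.002]
ft_force: [-3.7, 1.0, 10.7]
grip_width: 0.008
grip_force: 5.5
time: 5.5
position: [0.5352, -0.0081, 0.0577]
tool_rot: [-0.207, 3.134, 0.003]
ft_force: [-8.0, 1.2, 23.9]
grip_width: 0.007
grip_force: 11.9
```

```bash
python3 -m crank '[[0,0,0,0.15,0],[0,0,0,0.15,0],[0,0.037,-0.315,0.15,0],[0,0.037,-0.315,0.15,0],[0,0.037,-0.315,0.15,0]]'; python3 -m crank '[[0,0,0,-0.05,0],[0,0,0,-0.05,0]]'
```

```text
time: 6.12
position: [0.5411, -0.0718, 0.0834]
tool_rot: [0.205, -3.133, -0.0]
ft_force: [0.0, 0.5, -0.0]
grip_width: 0.01
grip_force: 0.0
time: 6.38
position: [0.5409, -0.0702, 0.0731]
tool_rot: [0.21, -3.132, -0.001]
ft_force: [0.2, -0.0, -0.3]
grip_width: 0.004
grip_force: 0.0
```

```bash
python3 -m crank '[[0,0,0,-0.03,0],[0,0,0,-0.05,0],[0,0,0,-0.07,0],[0,0,0,-0.08,0],[0,0,0,-0.08,0]]'; python3 -m crank '[[0,0,0,-0.01,0],[0,0,0,-0.01,0]]'
```

```text
time: 7.0
position: [0.542, -0.0716, 0.0584]
tool_rot: [-0.207, 3.135, -0.0]
ft_force: [0.1, 0.7, -0.1]
grip_width: 0.007
grip_force: 0.2
time: 7.25
position: [0.5421, -0.0717, 0.0579]
tool_rot: [-0.207, 3.135, 0.001]
ft_force: [-4.8, 1.5, 10.8]
grip_width: 0.007
grip_force: 5.3
```

Press slightly more to be sure, then raise the arm and move it clear to look.

```bash
python3 -m crank '[[0,0,0,-0.012,0],[0,0,0,-0.012,0]]'; python3 -m crank '[[0,0,0,0.3,0],[0,0,0,0.6,0],[0,0,0,0.9,0],[0,0,0,0.9,0]]'; python3 -m crank '[[0,-0.4,1,0,0],[0,-0.4,1,0,0],[0,-0.4,1,0,0],[0,-0.4,1,0,0],[0,-0.4,1,0,0]]'; python3 -m crank '[[0,-0.3,1,0,0],[0,-0.3,1,0,0],[0,-0.3,1,0,0],[0,-0.3,1,0,0],[0,-0.3,1,0,0]]'
python3 - <<'E'
from bench import *
import cv2
a=get_image("scene")[140:300,180:370,::-1];b=get_image("top")[120:270,160:400,::-1]
cv2.imwrite("pics/c3.png",cv2.hconcat([cv2.resize(a,(380,320),interpolation=2),cv2.resize(b,(420,320),interpolation=2)]))
E
```

```text
time: 7.5
position: [0.5422, -0.0717, 0.0577]
tool_rot: [-0.206, 3.135, 0.003]
ft_force: [-10.7, 1.8, 25.7]
grip_width: 0.006
grip_force: 13.0
time: 8.0
position: [0.545, -0.0727, 0.2395]
tool_rot: [-0.205, 3.125, -0.001]
ft_force: [0.0, 0.0, 0.3]
grip_width: 0.003
grip_force: 0.0
time: 8.62
position: [0.4606, 0.1304, 0.2328]
tool_rot: [0.215, -3.133, 0.001]
ft_force: [0.7, -1.2, 0.0]
grip_width: 0.005
grip_force: 0.0
time: 9.25
position: [0.4022, 0.328, 0.2332]
tool_rot: [0.208, -3.134, 0.003]
ft_force: [1.0, -1.0, 0.8]
grip_width: 0.003
grip_force: 0.0
```

View pics/c3.png

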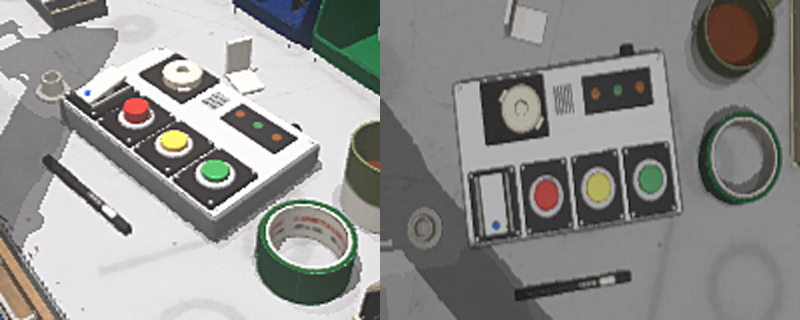

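The scene crop shows the rocker tipped (dot at (87,93) sunk, far end raised). Yellow (174,140) and green (214,170) are down, red (136,108) is up, and the loose things look undisturbed.

```bash
python3 -c "
from bench import *
print(close_job())"
```

```text
the job is handed in; nothing more can be done
None
```

The job is handed in: the rocker is on, then yellow and green were pushed fully down in that order, red is up and the loose things look undisturbed in the final images; the hand-in returned no verdict.

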